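Cure both sides of bonded optics at a shuttered UV lamp

TASK

Cure the glue in every optic holder from both sides: with the lamp's shutter down, stand all the holders upright on the lamp's base plate, side by side in front of the window, their stepped front faces flush against the stop angle, then raise the shutter fully for at least five seconds and lower it fully; turn every holder round so that its plain back face is flush against the stop angle, raise the shutter fully again for at least five seconds and lower it fully. The lamp stays lit, so never touch a holder unless the shutter is fully down. Finish with all holders standing upright in the empty steel tray on the other side of the lamp and the shutter fully down, without disturbing the timer and forceps on the lamp or the conical flask behind.

Things in the scene. Friction and masses are not known exactly. Their poses are not given: they have to be found in the camera images.
- shutter (a joint): the lamp's shutter: an amber acrylic sash, 268 mm wide and 92 high, sliding straight up and down in two side channels before the lamp's window. 0 = fully down (window covered), 0.080 m = fully up (end stop, window clear). It stays at the height it is left at; moving it takes 3 to 8 N either way.
- handle (a point): centre of the shutter's handle, a level round black bar 12 mm thick, 150 long along this point's y, on two stubs 62 either side of this point; the sash's upper edge is 38 below. 160 above the worktop with shutter down, 240 with it up. Fingers pass freely before and behind it; the flat top of the lamp housing is 118 above the worktop and begins 11 behind it (+x).
- stop (a point): foot of the stop angle's front face, half-way along it, on top of the lamp's fixed base plate (10 mm above the worktop). x is level, into the lamp, square to the stop; y along the stop; z up. The stop angle is a bent steel strip 270 long, 22 high above the plate, its front face in the plane x = 0. The plate reaches 95 towards -x and 150 to either side.
- window (a point): centre of the lamp's window, which is 260 mm wide and 70 high, axes as stop, 82 mm behind the stop's face. The shutter slides 16 mm before it, between two side channels, their tops 168 above the worktop, that stand 139 to either side.
- case_out_floor (a point): centre of the floor of the empty tray: the bare steel rimmed top of a low grey drawer case, fixed, beside the lamp. Floor 36 mm above the worktop, 286 along x by 161 along y inside, rim 11 above the floor and 2 thick, z up.
- case_in_floor (a point): the same point of a like case on the lamp's other side, its floor lined with cork, on which the holders start
- holder_0_mid (a point): centre (half-way up) of an optic holder: upright block 44 mm thick (x), 40 wide (y), 56 high (z up), 0.22 to 0.41 kg, steel foot 16 high, aluminium head with a round glass in a bore along x. Its front is the +x face: along the top of that face runs a step 16 deep and 8 high with two small dark screws; the back (-x) is plain to the top. All are alike; two or three are present.
- holder_0_front (a point): point in the plane of that holder's front (stepped) face, 22 mm from its centre along its +x axis, half-way up
- holder_1_mid (a point): centre (half-way up) of an optic holder: upright block 44 mm thick (x), 40 wide (y), 56 high (z up), 0.22 to 0.41 kg, steel foot 16 high, aluminium head with a round glass in a bore along x. Its front is the +x face: along the top of that face runs a step 16 deep and 8 high with two small dark screws; the back (-x) is plain to the top. All are alike; two or three are present.
- holder_1_front (a point): point in the plane of that holder's front (stepped) face, 22 mm from its centre along its +x axis, half-way up
- holder_2_mid (a point): centre (half-way up) of an optic holder: upright block 44 mm thick (x), 40 wide (y), 56 high (z up), 0.22 to 0.41 kg, steel foot 16 high, aluminium head with a round glass in a bore along x. Its front is the +x face: along the top of that face runs a step 16 deep and 8 high with two small dark screws; the back (-x) is plain to the top. All are alike; two or three are present.
- holder_2_front (a point): point in the plane of that holder's front (stepped) face, 22 mm from its centre along its +x axis, half-way up
- timer: bystander, not to be disturbed: small white kitchen-style timer, 66 x 66 x 20, lying on top of the lamp housing near one rear corner. Sizes in mm; origin at the centre of its underside.
- flask: bystander, not to be disturbed: conical flask, 100 across and 146 high, behind the left-hand case. Sizes in mm; origin at the centre of its underside.
- forceps: bystander, not to be disturbed: thin steel forceps, 134 long, lying on top of the lamp housing along its rear edge. Sizes in mm; origin at the centre of its underside.
There are look-alikes about, which are no part of the job. Leave any pink look-alike of the part that bears holder_1_mid alone.

How it is judged:
On the way, in this order (a step that is already met when the one before it is completed fails the run):
1. all holders front face to the stop, shutter up 4.5 s long (face within 4 mm and 0.08 rad of the stop, centre within 115 mm of its middle; shutter above 72 mm) (x of each of holder_0_front, holder_1_front, holder_2_front in the frame of stop above -0.004 m and y of holder_0_mid in the frame of stop between -0.115 and 0.115 m and angle between the x axis of each of holder_0_mid, holder_1_mid, holder_2_mid and the x axis of stop, either way round below 0.08 rad and angle between each of holder_0_mid, holder_1_mid, holder_2_mid's own z axis and vertical below 0.08 rad and y of holder_1_mid in the frame of stop between -0.115 and 0.115 m and y of holder_2_mid in the frame of stop between -0.115 and 0.115 m and value of joint shutter above 0.072 m), for 4.5 s.
2. the shutter is fully down (value of joint shutter below 0.005 m), for 0.2 s.
3. all holders back face to the stop, shutter up 4.5 s long (face within 4 mm and 0.08 rad of the stop, centre within 115 mm of its middle; shutter above 72 mm) (x of each of holder_0_mid, holder_1_mid, holder_2_mid in the frame of stop above -0.026 m and x of each of holder_0_front, holder_1_front, holder_2_front in the frame of stop below -0.038 m and y of holder_0_mid in the frame of stop between -0.115 and 0.115 m and angle between the x axis of each of holder_0_mid, holder_1_mid, holder_2_mid and the x axis of stop, either way round below 0.08 rad and angle between each of holder_0_mid, holder_1_mid, holder_2_mid's own z axis and vertical below 0.08 rad and y of holder_1_mid in the frame of stop between -0.115 and 0.115 m and y of holder_2_mid in the frame of stop between -0.115 and 0.115 m and value of joint shutter above 0.072 m), for 4.5 s.
4. the shutter is fully down again (value of joint shutter below 0.005 m), for 0.2 s.
At the end, for the whole second after the job is handed in: Every holder present stands upright (within 0.1 rad), released and at rest, on the floor of the bare steel tray (centre within 130 mm lengthwise and 68 mm crosswise of its centre), and the shutter is down to within 5 mm (value of joint shutter below 0.005 m and x of holder_0_mid in the frame of case_out_floor between -0.13 and 0.13 m and y of holder_0_mid in the frame of case_out_floor between -0.068 and 0.068 m and z of holder_0_mid in the frame of case_out_floor between 0.023 and 0.033 m and angle between each of holder_0_mid, holder_1_mid, holder_2_mid's own z axis and vertical below 0.1 rad and linear speed of each of holder_0, holder_1, holder_2 below 0.02 m/s and contact force between the fingers and holder_0 below 0.1 N and x of holder_1_mid in the frame of case_out_floor between -0.13 and 0.13 m and y of holder_1_mid in the frame of case_out_floor between -0.068 and 0.068 m and z of holder_1_mid in the frame of case_out_floor between 0.023 and 0.033 m and contact force between the fingers and holder_1 below 0.1 N and x of holder_2_mid in the frame of case_out_floor between -0.13 and 0.13 m and y of holder_2_mid in the frame of case_out_floor between -0.068 and 0.068 m and z of holder_2_mid in the frame of case_out_floor between 0.023 and 0.033 m and contact force between the fingers and holder_2 below 0.1 N); the robot touches nothing.
It fails at once if a holder is touched by the gripper while the shutter is more than 12 mm open (value of joint shutter above 0.012 m and (contact force between the fingers and holder_0 above 0.5 N or contact force between the fingers and holder_1 above 0.5 N or contact force between the fingers and holder_2 above 0.5 N)).
It fails at once if a bystander is moved more than 3 cm (distance of any of timer, flask, forceps from where it was at the start of the episode above 0.03 m).
Of holder_0, holder_1, holder_2 only 2 to 3 are there at a start; the rules pass over those that are not, and their reading is None.
At some moment in a run one of holder_0, holder_1, holder_2 may be knocked a few centimetres aside while the robot is not near it.
It also fails if it takes over 210 s, if anything falls off the work surface, if the arm or the gripper's body presses on something with over 40 N, if the wrist force passes 120 N, or if a joint passes its speed limit or range.

ROBOT

A 6-joint arm with a two-finger parallel gripper is mounted at the origin on a cart in front of the work surface, level with it; the furniture and walls round the work are solid. World frame = base frame: x ahead of the robot, y to its left, z up, the work surface at z = 0. Lengths are in m, angles in rad, forces in N, time in s.
With the tool pointing down it reaches from about 0.3 to 0.775 m from the base axis. Payload 14.6 kg.
Tool frame: the origin (TCP) lies midway between the tips of the shut fingers; the grasp point (between the pads) lies 19 mm behind it (ctrl.tcp_to_grasp is the z of the grasp point in the tool frame, in m); z points along the fingers, y is the line along which they close (so a half turn about z gives the same grasp; the last joint's range is limited). The gripper opens to 94 mm and grips with 3 to 60 N. Pads are 16 mm wide; open, the fingers measure 119 mm over their backs; the gripper's body (75 mm by 177 mm) begins 78 mm behind the grasp point.
Start: joints at [1.18, 0.3, 1.521, -0, 1.321, -0.067], TCP at [0.175, 0.521, 0.205] pointing down, gripper open.
Joint ranges: [-3.03, 3.03], [-0.79, 2.21], [0.23, 2.52], [-1.04, 4.18], [0, 3.07], [-2.55, 2.55]. Speed limits (rad/s): [2.22, 2.22, 2.57, 3.14, 3.14, 3.14].

INTERFACE

Orientations are given as [roll, pitch, yaw] about the fixed x, y, z axes, in that order (R = Rz(yaw) Ry(pitch) Rx(roll)).
In Python, from station import monitor, camera, ctrl gives the robot as it stands.
- The arm moves only by the tool apply_moves, never from a script. Its argument "plan" is one flat list of numbers, 4 for each row, row after row: the shift along the tool's x, y, z in mm, then the turn about the tool's z in rad. In form: [dx, dy, dz, spin, dx, dy, dz, spin, ...]. A call has 1 to 20 rows; each row shifts and turns the commanded pose from where the row before left it, along the tool's axes as they then stand; what a row does not reach is not made up. A row lasts 1/10 s, in which the tool goes at most 50 mm and 8.59 degrees, less where a joint would pass 70% of its speed; a pose out of reach is approached as far as the arm can. A call is refused whole if a number of a shift passes 50 or a number of a turn 0.15, either way. A call with a gripper value outside its range is refused whole. "hand" is the gripper command: -1 is shut, 1 is fully open, values between are in proportion, set as the call begins (left out, the last holds). The fingers move at their own pace and stop on an object; "squeeze" is the grip in N (left out, the last holds). Time passes only in rows, so rows that do not move let the fingers close. It gives the time, the measured TCP pose, the force, the opening and the grip force at its end, in the units of the state.
- monitor.get_obs(): the state, without advancing time (a new reading comes with each control period).
- camera(name): name is "scene" or "top" or "wrist"; returns a dict with "image" (400x640x3 uint8, red, green, blue), "range_z" (400x640 float32, m along the optical axis (not along the pixel's ray), 0 where there is no reading), "mtx" (3x3 intrinsics, pixels), "rvec" (rotation vector, rad) and "tvec" (3), from world to camera coordinates, as OpenCV has them. Camera axes: x right, y down, z forward; pixel columns grow to the right and rows downward; lengths in m; the calibration is good to about 2 mm. The wrist camera is an equidistant fisheye: a pixel r from the principal point sees the ray r / f radians off the axis. A picture is of the moment at which its call begins.
- ctrl.hand_in(): hands the job in; it is judged then, once.
The state is a dict: "time_s": time; "qpos": joint angles; "joint_vel": joint speeds; "tau": joint torques, N m; "ee_pos": TCP position; "eef_rot": TCP orientation; "force": force on the tool from outside, world axes, zero at the start; "moment": the same for the moment, N m; "grip_width": finger opening in m; "grip_force": force on a finger pad.
Only numpy, scipy, OpenCV 4.12 (cv2) and the standard library are available. Lean on these libraries where they do the work, as an engineer would, in place of code of your own. Each camera call takes 0.05 s, during which the arm holds its last target. There are 200 camera calls.

## Working session

There is one attempt and no reset: what is moved stays moved. The work goes in short steps, Python scripts to look and compute and a tool call to move; the robot and the scene stay as the last step left them, time stands still between calls to the robot, and variables do not carry over. Pictures are saved under pics/ and viewed, at most 14 in all, crops included, and the job is handed in when it is done.

Besides the shell and the picture viewer there is one more tool, called after "Call:" as name(argument=value, ...) on one line, values as JSON. apply_moves: Moves the arm, as the interface text tells. Its arguments: {"type":"object","properties":{"plan":{"type":"array","items":{"type":"number"}},"hand":{"type":"number"},"squeeze":{"type":"number"}},"required":["plan"]}

```bash
mkdir -p pics; ls; cat > h.py <<'E'
import numpy as np, cv2
from station import monitor, camera, ctrl
def cam(n):
    c=camera(n); c['R']=cv2.Rodrigues(np.array(c['rvec'],float))[0]; c['t']=np.array(c['tvec'],float).ravel(); c['mtx']=np.array(c['mtx']); return c
def save(c,name,box=None,s=1):
    im=c['image'][:,:,::-1]
    if box: im=im[box[1]:box[3],box[0]:box[2]]
    if s!=1: im=cv2.resize(im,None,fx=s,fy=s,interpolation=cv2.INTER_CUBIC)
    cv2.imwrite('pics/'+name+'.png',im)
def cloud(c):  # world xyz per pixel (pinhole)
    z=c['range_z']; K=c['mtx']; v,u=np.mgrid[:z.shape[0],:z.shape[1]]
    P=np.stack([(u-K[0,2])/K[0,0]*z,(v-K[1,2])/K[1,1]*z,z],-1)
    W=(P-c['t'])@c['R']; W[z<=0]=np.nan; return W
def proj(c,p):
    return cv2.projectPoints(np.array(p,float).reshape(-1,1,3),np.array(c['rvec'],float),c['t'],c['mtx'],None)[0].reshape(-1,2)
E
python3 - <<'E'
from h import *
print(monitor.get_obs())
for n in ['scene','top']:
    c=cam(n); save(c,n+'0'); print(n,c['mtx'],-c['R'].T@c['t'],c['R'][2])
E
```

```text
pics
{'time_s': 0.0, 'qpos': array([ 1.18042274e+00,  3.00444645e-01,  1.52157600e+00, -3.44150457e-05,
        1.32067168e+00, -6.66288856e-02]), 'joint_vel': array([-1.25528830e-03, -5.82163983e-04,  1.64690672e-03,  1.24427011e-03,
        1.22286899e-03,  2.96933363e-05]), 'tau': array([ 1.69589268e-03, -5.31794500e+01, -3.52741814e+01,  7.09352433e-02,
        2.43516272e-02, -1.14647382e-04]), 'ee_pos': array([0.17489514, 0.52118407, 0.20490298]), 'eef_rot': array([-3.14049319e+00, -3.99554473e-05,  2.81785647e+00]), 'force': array([-0.10128809, -0.57023709,  0.11177762]), 'moment': array([ 0.02917988,  0.00244916, -0.02075022]), 'grip_force': 0.0, 'grip_width': 0.09381250876042604}
scene [[375.24080304   0.         323.48532708]
 [  0.         375.24080304 200.6013047 ]
 [  0.           0.           1.        ]] [-0.48729168  1.21697605  0.82451103] [ 0.64493944 -0.63060228 -0.43173358]
top [[483.3221966    0.         318.22004619]
 [  0.         483.3221966  195.40490701]
 [  0.           0.           1.        ]] [-0.4803483  -0.23215098  1.9696619 ] [ 0.48195936  0.19152185 -0.85500559]
```

View pics/scene0.png

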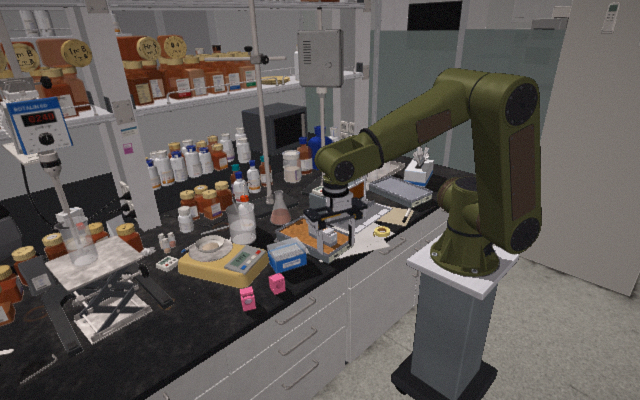

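View pics/top0.png

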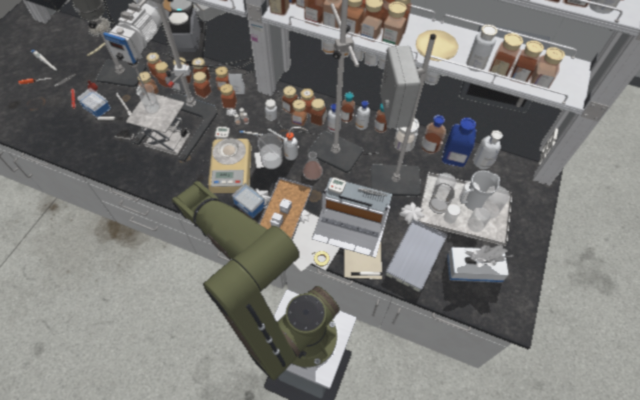

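The scene view shows the cork tray (~312,235), two pink look-alikes (248,298 and 277,284), and the lamp behind the gripper. The top view shows the cork tray (285,210) with two or more holders, the lamp (350,220) and the grey tray (415,255). Next, a closer look.

```bash
python3 - <<'E'
from h import *
c=cam('top'); save(c,'top1',(240,165,450,295),3.8)
c=cam('wrist'); save(c,'wrist1'); print(c['mtx'],-c['R'].T@c['t'],c['R'])
E
```

```text
[[309.70691629   0.         315.40770861]
 [  0.         309.70691629 199.94706393]
 [  0.           0.           1.        ]] [0.10304227 0.54658939 0.38482346] [[ 0.31871291  0.94784931 -0.00193862]
 [ 0.91424609 -0.30687282  0.2645433 ]
 [ 0.25015228 -0.08608574 -0.96437186]]
```

View pics/top1.png

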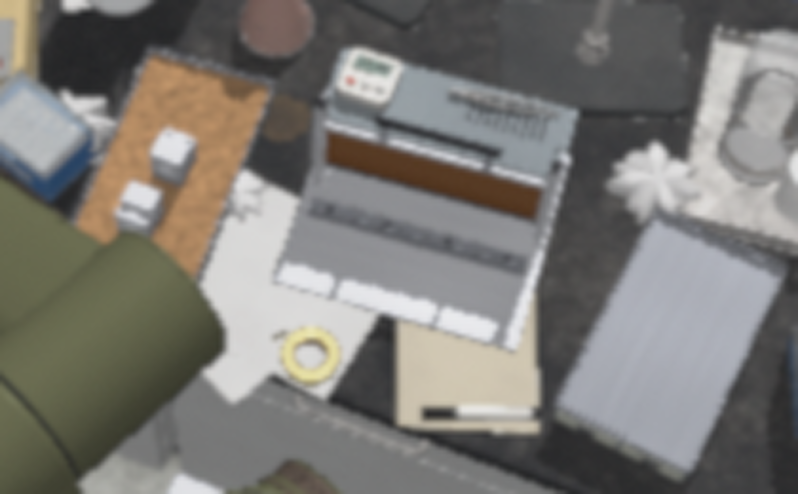

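View pics/wrist1.png

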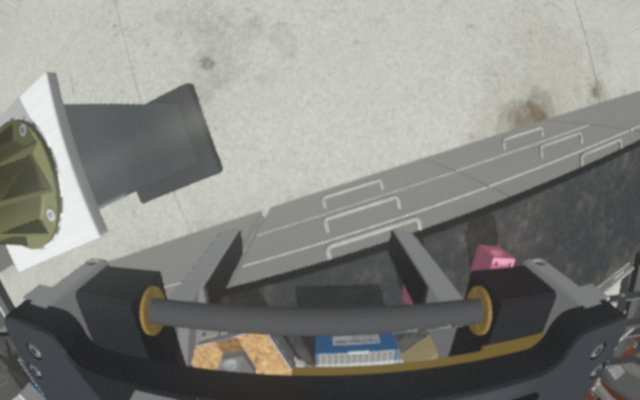

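The top crop shows two holders on the cork (crop 173,150 and 140,205; the arm may hide a third), the lamp with its stop strip, the timer (368,75) and forceps (500,105) on the housing, and the bare grey tray (670,345). The wrist view currently faces the base. Next, depth measurements.

```bash
python3 - <<'E'
from h import *
c=cam('top'); W=cloud(c); np.set_printoptions(precision=4,suppress=True)
def P(x,y): 
    u,v=int(240+x/3.8),int(165+y/3.8); return W[v,u]
for n,p in dict(h1top=(175,140),h2top=(140,195),tray=(670,345),cork=(190,90),housing=(430,130),plate=(400,270),plate2=(380,215),stop=(420,240),handle=(440,135),tr_c1=(645,222),tr_c2=(782,268),tr_c3=(690,470),tr_c4=(560,405),ck1=(150,55),ck2=(268,88)).items(): print(n,P(*p))
# masks by height
z=W[...,2]; u,v=np.meshgrid(np.arange(640),np.arange(400))
box=(u>295)&(u<400)&(v>170)&(v<265)
m=box&(abs(z-0.118)<0.004); print('housing',m.sum(),W[m].min(0),W[m].max(0)); 
m=box&(abs(z-0.01)<0.004)&(u>312)&(u<390); q=W[m][:,:2].astype(np.float32); print('plate',len(q),cv2.minAreaRect(q))
for lo,hi in((.145,.17),(.07,.1)):
    m=(u>250)&(u<420)&(v>165)&(v<290)&(z>lo)&(z<hi); n,l,s,ce=cv2.connectedComponentsWithStats(m.astype(np.uint8))
    for i in range(1,n):
        if s[i,4]>8:
            k=l==i; print(lo,s[i],W[k].mean(0),cv2.minAreaRect(W[k][:,:2].astype(np.float32)),W[k][:,2].max())
m=(abs(z-.036)<.006)&(u>380)&(u<450)&(v>215)&(v<295); print('tray',cv2.minAreaRect(W[m][:,:2].astype(np.float32)),np.median(z[m]))
hsv=cv2.cvtColor(c['image'],cv2.COLOR_RGB2HSV)
m=(hsv[...,0]<20)&(hsv[...,1]>100)&(u>255)&(u<312)&(v>175)&(v<240)&(z<.06); print('cork',cv2.minAreaRect(W[m][:,:2].astype(np.float32)),np.median(z[m]))
E
```

```text
h1top [0.4996 0.314  0.0827]
h2top [0.4055 0.319  0.0962]
tray [ 0.4931 -0.3084  0.0356]
cork [0.598  0.3405 0.0326]
housing [0.5754 0.0248 0.1701]
plate [0.475  0.0142 0.0053]
plate2 [0.5338 0.0615 0.0136]
stop [0.5123 0.0052 0.024 ]
handle [0.5769 0.0157 0.165 ]
tr_c1 [ 0.6474 -0.2342  0.0109]
tr_c2 [ 0.6428 -0.4015  0.0253]
tr_c3 [ 0.3587 -0.3711  0.0287]
tr_c4 [ 0.3729 -0.2148  0.037 ]
ck1 [0.6162 0.4052 0.0465]
ck2 [0.6343 0.2532 0.0329]
housing 593 [ 0.5552 -0.1312  0.114 ] [0.6984 0.169  0.122 ]
plate 1514 ((0.5896410346031189, 0.01770317554473877), (0.49348294734954834, 0.37161019444465637), 22.719438552856445)
0.145 [323 190   4   7  19] [0.5632 0.1539 0.1597] ((0.5667414665222168, 0.15431633591651917), (0.013044554740190506, 0.027986425906419754), 89.69963836669922) 0.16727059962581
0.145 [339 195  33  13  88] [0.5755 0.0152 0.1611] ((0.5765583515167236, 0.015752147883176804), (0.018109392374753952, 0.14685559272766113), 5.18812894821167) 0.16918942779086277
0.145 [384 207   5   6  19] [ 0.5864 -0.1227  0.1601] ((0.5861300826072693, -0.12342027574777603), (0.026788795366883
[... 700 characters left out ...]
0.044398292899131775, 0.04946789890527725), 84.40846252441406) 0.09916505747394518
0.07 [322 201  64  21 220] [0.5745 0.0116 0.0852] ((0.57375168800354, 0.015208423137664795), (0.017373880371451378, 0.29299449920654297), 4.6885833740234375) 0.09977098505183178
0.07 [271 213  12  12  96] [0.3986 0.3133 0.0869] ((0.4000897705554962, 0.3151903450489044), (0.0462895892560482, 0.04474999010562897), 6.022787570953369) 0.09973754505514484
tray ((0.5199707746505737, -0.31893327832221985), (0.3512924611568451, 0.3135029077529907), 25.060619354248047) 0.03550634256236358
cork ((0.49409666657447815, 0.32029515504837036), (0.2725423276424408, 0.15258997678756714), 3.8889102935791016) 0.03578596090849424
```

Call:
apply_moves(plan=[0,0,-40,0.15,0,0,-40,0.15,0,0,-40,0.15,0,0,-40,0.15,0,0,-20,0.15,0,0,0,0.15,0,0,0,0.15,0,0,0,0.15,0,0,0,0.15,0,0,0,0.15,0,0,0,0.15])

```text
time_s: 1.35
ee_pos: [0.175, 0.5214, 0.3853]
eef_rot: [3.142, 0.0, 1.162]
force: [0.3, 0.3, -0.7]
grip_width: 0.094
grip_force: 0.0
```

Call:
apply_moves(plan=[-30,34,0,0,-30,34,0,0,-30,34,0,0,-30,34,0,0,-30,34,0,0,-30,34,0,0,-30,34,0,0,-30,34,0,0,-30,34,0,0,0,0,0,0.15,0,0,0,0.15,0,0,0,0.15,0,0,0,0.15,0,0,0,0.15,0,0,0,0.15,0,0,0,0.15,0,0,0,0.03,0,0,0,0])

```text
time_s: 3.15
ee_pos: [0.3505, 0.153, 0.3854]
eef_rot: [-3.142, 0.0, 0.087]
force: [-0.4, 1.1, -0.6]
grip_width: 0.094
grip_force: 0.0
```

```bash
python3 - <<'E'
from h import *
print(monitor.get_obs()['ee_pos'],monitor.get_obs()['eef_rot'])
c=cam('wrist'); save(c,'wrist2'); print(-c['R'].T@c['t'])
E
```

```text
[0.35053056 0.15301425 0.38542677] [-3.14157433e+00  4.79612529e-05  8.74983076e-02]
[0.42824791 0.1604575  0.56522465]
```

View pics/wrist2.png

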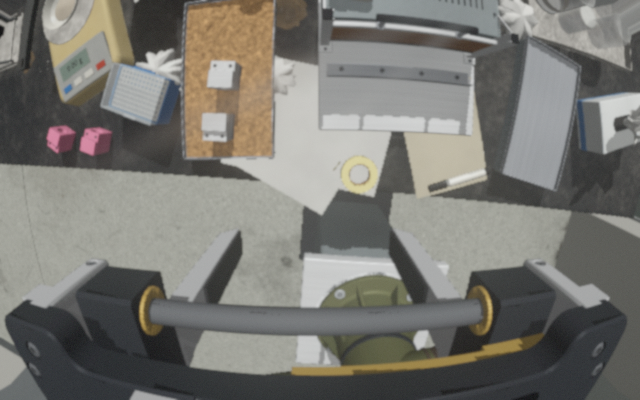

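The wrist view shows exactly two grey holders on the cork: A at (222,72) and B at (217,125). The two pink blocks at (60,138) and (95,140) are look-alikes outside the tray, so I leave those alone. Close crop next, with measurements.

```bash
cat >> h.py <<'E'
def wray(c,uv):
    uv=np.array(uv,float).reshape(-1,2); K=c['mtx']; d=(uv-K[:2,2])/K[0,0]; r=np.linalg.norm(d,axis=1)+1e-9
    P=np.c_[d*(np.sin(r)/r)[:,None],np.cos(r)]; return P
def wplane(c,uv,z):
    D=wray(c,uv)@c['R']; o=-c['R'].T@c['t']; return o+D*((z-o[2])/D[:,2])[:,None]
def wcloud(c):
    z=c['range_z']; v,u=np.mgrid[:z.shape[0],:z.shape[1]]; P=wray(c,np.c_[u.ravel(),v.ravel()]); 
    P=P*(z.ravel()/P[:,2])[:,None]; W=((P-c['t'])@c['R']).reshape(z.shape+(3,)); W[z<=0]=np.nan; return W
E
python3 - <<'E'
from h import *
np.set_printoptions(precision=4,suppress=True)
c=cam('wrist'); save(c,'crop3',(180,30,500,150),2.5); W=wcloud(c); z=W[...,2]
v,u=np.mgrid[:400,:640]
m=(u>185)&(u<275)&(v<155)&(z>.075)&(z<.105)
n,l,s,_=cv2.connectedComponentsWithStats(m.astype(np.uint8))
for i in range(1,n):
    if s[i,4]>30:
        k=l==i; print(s[i],W[k].mean(0),cv2.minAreaRect(W[k][:,:2].astype(np.float32)),np.percentile(z[k],[5,50,95]))
E
```

```text
[207  60  29  29 723] [0.4871 0.312  0.089 ] ((0.4884772002696991, 0.31366658210754395), (0.04180227965116501, 0.04566039517521858), 88.64143371582031) [0.0828 0.0914 0.0936]
[202 113  28  29 706] [0.4038 0.3167 0.0889] ((0.4029694199562073, 0.318597674369812), (0.045118462294340134, 0.040676314383745193), 0.05924408882856369) [0.0816 0.0915 0.0936]
```

View pics/crop3.png

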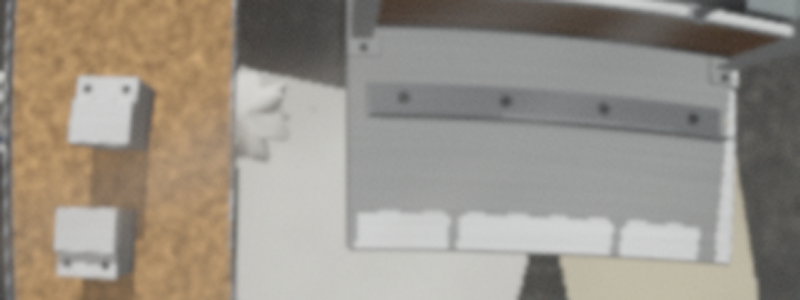

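Holder A (crop 108,110) has its two screws at the top edge, so its front faces +x. Holder B (crop 93,240) has its step and screws at the bottom edge, so its front faces -x. The stop strip's front edge runs from crop (365,115) to (730,138).

```bash
python3 - <<'E'
from h import *
np.set_printoptions(precision=4,suppress=True)
c=cam('wrist'); W=wcloud(c)
# strip front face edge pixels at several crop columns, top edge z=.032 / foot z=.010
g=cv2.cvtColor(c['image'],cv2.COLOR_RGB2GRAY).astype(float)
top=[];ft=[]
for uu in range(332,466,6):
    col=cv2.GaussianBlur(g,(5,1),0)[55:100,uu]; 
    v0=int(30+(115+(uu-326)*2.5*23/365)/2.5)  # approx dark line
    seg=g[v0-7:v0+7,uu-1:uu+2].mean(1); k=seg.argmin()+v0-7
    if uu%30==2 or uu==332: print(uu,k,seg.astype(int), W[k-7:k+7,uu,2])
    top.append((uu,k))
top=np.array(top)
for z in (.01,.02,.032):
    p=wplane(c,top,z); f=np.polyfit(p[:,1],p[:,0],1); r=p[:,0]-np.polyval(f,p[:,1]); print(z,f,'yaw',-np.arctan(f[0]),r.std(),p[0],p[-1])
d=np.array([np.cos(.084),np.sin(.084)]); 
for y0 in (-.09,-.04,.03,.1):
    X=W.reshape(-1,3); e=X[:,1]*d[0]-X[:,0]*d[1]; k=(abs(e-(y0-.04))<.008)&(X[:,0]>.4)&(X[:,0]<.6); s=X[k][:,:2]@d; o=s.argsort()
    b=np.arange(.40,.6,.004); print(y0,[(round(q,3),round(np.median(X[k][abs(s-q)<.002][:,2]),4)) for q in b if (abs(s-q)<.002).any() and .48<q<.53 or q<.43])
E
```

```text
332 76 [131 131 132 131 130 124 115 114 133 148 154 155 154 155] [0.0128 0.0127 0.0129 0.0156 0.012  0.0332 0.0339 0.0216 0.0114 0.0097
 0.0111 0.009  0.0099 0.0106]
362 77 [124 126 128 133 131 116 114 134 148 154 155 155 154 155] [0.0129 0.0142 0.015  0.0124 0.013  0.0333 0.032  0.0202 0.0117 0.0084
 0.0111 0.0102 0.0104 0.0098]
392 78 [128 131 132 132 127 123 131 144 151 154 155 155 155 155] [0.0127 0.0139 0.0145 0.0131 0.0133 0.031  0.032  0.0207 0.0108 0.0105
 0.0095 0.0119 0.0087 0.0114]
422 75 [101 113 119 118 111 107 114 135 149 153 153 155 155 153] [0.0141 0.0151 0.0128 0.0125 0.0157 0.0186 0.0163 0.0182 0.0128 0.0152
 0.0144 0.0348 0.0338 0.0207]
452 83 [115 115 116 116 116 114 111 104 112 133 148 152 152 154] [0.0114 0.014  0.017  0.0156 0.0137 0.0148 0.0343 0.0319 0.0221 0.0104
 0.0097 0.0123 0.0098 0.0109]
0.01 [-0.1079  0.5192] yaw 0.10749955663739669 0.00363949210881044 [0.5044 0.1375 0.01  ] [ 0.5294 -0.1152  0.01  ]
0.02 [-0.1079  0.5179] yaw 0.10749955663739927 0.00357394302468912 [0.503  0.1379 0.02  ] [ 0.5276 -0.1102  0.02  ]
0.032 [-0.1079  0.5163] yaw 0.10749955
[... 2040 characters left out ...]
)), (np.float64(0.424), np.float64(0.0106)), (np.float64(0.428), np.float64(0.011)), (np.float64(0.48), np.float64(0.0105)), (np.float64(0.484), np.float64(0.0111)), (np.float64(0.488), np.float64(0.0105)), (np.float64(0.492), np.float64(0.0107)), (np.float64(0.496), np.float64(0.0107)), (np.float64(0.5), np.float64(0.0118)), (np.float64(0.504), np.float64(0.0107)), (np.float64(0.508), np.float64(0.0106)), (np.float64(0.512), np.float64(0.0112)), (np.float64(0.516), np.float64(0.032)), (np.float64(0.52), np.float64(0.0138)), (np.float64(0.524), np.float64(0.0137)), (np.float64(0.528), np.float64(0.0131))]
  return _methods._mean(a, axis=axis, dtype=dtype,
  ret = ret.dtype.type(ret / rcount)
```

```bash
python3 - <<'E'
from h import *
np.set_printoptions(precision=4,suppress=True)
c=cam('wrist'); W=wcloud(c).reshape(-1,3); d=np.array([np.cos(.087),np.sin(.087)]); 
s=W[:,:2]@d; e=W[:,1]*d[0]-W[:,0]*d[1]; z=W[:,2]
k=(z>.027)&(z<.037)&(abs(s-.515)<.015)&(abs(e)<.2); f=np.polyfit(e[k],s[k],1); print('strip',k.sum(),f,s[k].min(),s[k].max(),e[k].min(),e[k].max(),(e[k].min()+e[k].max())/2)
k=(z>.007)&(z<.014)&(abs(s-.46)<.03)&(abs(e)<.25); print('plate e',e[k].min(),e[k].max())
T=cam('top'); X=cloud(T).reshape(-1,3); s=X[:,:2]@d; e=X[:,1]*d[0]-X[:,0]*d[1]
k=(X[:,2]>.15)&(X[:,2]<.172)&(abs(s-.58)<.04)&(abs(e+.03)<.09); print('handle',s[k].mean(),e[k].min(),e[k].max(), np.polyfit(e[k],s[k],1), X[k].mean(0))
# trays from wrist cloud: rim & floor
k=(abs(z-.036)<.004)&(W[:,1]<-.2)&(W[:,1]>-.42)&(W[:,0]>.34)&(W[:,0]<.66); print('out',cv2.minAreaRect(W[k][:,:2].astype(np.float32)),k.sum())
k=(z>.042)&(z<.052)&(W[:,1]<-.18)&(W[:,1]>-.45)&(W[:,0]>.3)&(W[:,0]<.7); print('outrim',cv2.minAreaRect(W[k][:,:2].astype(np.float32)),k.sum())
k=(z>.0425)&(z<.052)&(W[:,1]<.42)&(W[:,1]>.2)&(W[:,0]>.33)&(W[:,0]<.7); print('inrim',cv2.minAreaRect(W[k][:,:2].astype(np.float32)),k.sum())
E
```

```text
strip 370 [0.0009 0.5145] 0.5002325234367322 0.5296399610401199 -0.16619606100247813 0.19906538340829688 0.016434661202909373
plate e -0.19030777390855722 0.19626429276261387
handle 0.5737219129867402 -0.10806739482693584 0.03984742609697356 [0.008 0.574] [0.5747 0.0142 0.1628]
out ((0.50596022605896, -0.3058515787124634), (0.16810370981693268, 0.2878698706626892), 83.33967590332031) 7095
outrim ((0.5263736844062805, -0.3261837363243103), (0.35106465220451355, 0.250907301902771), 2.117687463760376) 909
inrim ((0.49069011211395264, 0.3278057277202606), (0.29057449102401733, 0.18435712158679962), 4.311595916748047) 792
```

Call:
apply_moves(plan=[38,-37,40,0.024,38,-37,40,0.024,38,-37,40,0.024,37,-37,40,0.025,0,0,0,0,0,0,35,0,0,0,35,0,0,0,35,0,0,0,35,0,0,0,34,0,0,0,0,0], hand=1, squeeze=25)

```text
time_s: 4.5
ee_pos: [0.4581, 0.2703, 0.09]
eef_rot: [-3.141, 0.001, -0.009]
force: [-2.8, -0.5, 2.4]
grip_width: 0.0938
grip_force: 1.4
```

```bash
python3 - <<'E'
from h import *
np.set_printoptions(precision=4,suppress=True)
c=cam('wrist'); t=cam('top'); a=cv2.resize(t['image'][185:235,255:315],(480,400),interpolation=cv2.INTER_CUBIC); cv2.imwrite('pics/g1.png',a[:,:,::-1])
X=cloud(t); z=X[...,2]; o=monitor.get_obs(); print(o['ee_pos'],o['eef_rot'],o['force'])
E
```

```text
[0.4583 0.2703 0.0913] [-3.1414  0.     -0.0085] [-0.8914  0.1194  1.0107]
```

View pics/g1.png

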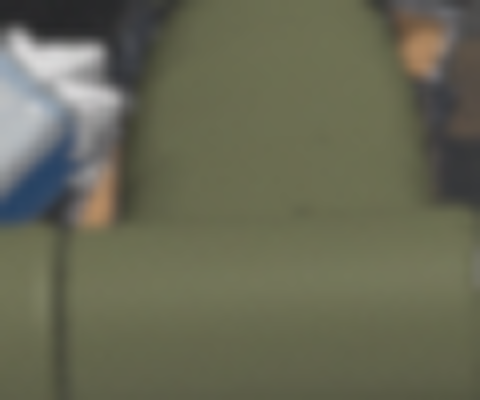

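The rows exceeded the 50 mm norm cap, so the move fell short. I'll go up, shift, and re-check holder A from the wrist.

Call:
apply_moves(plan=[0,0,-45,0,0,0,-45,0,0,0,-45,0,-40,0,0,0,-40,0,0,0,-20,0,0,0,0,0,0,0])

```text
time_s: 5.3
ee_pos: [0.357, 0.2713, 0.2271]
eef_rot: [-3.14, -0.002, -0.007]
force: [0.1, 0.8, -0.1]
grip_width: 0.0939
grip_force: 0.0
```

```bash
cat > hold.py <<'E'
from h import *
np.set_printoptions(precision=4,suppress=True)
c=cam('wrist'); W=wcloud(c); z=W[...,2]
o=monitor.get_obs(); print(o['ee_pos'],o['eef_rot'],o['force'])
m=(W[...,1]>.25)&(W[...,1]<.40)&(W[...,0]>.36)&(W[...,0]<.62)&(z>.078)&(z<.105)
n,l,s,_=cv2.connectedComponentsWithStats(m.astype(np.uint8))
for i in range(1,n):
    if s[i,4]>60:
        k=l==i; t=k&(z>.0885); print(s[i],cv2.minAreaRect(W[k][:,:2].astype(np.float32)),'top',t.sum(),cv2.minAreaRect(W[t][:,:2].astype(np.float32)),np.median(z[t]))
E
python3 hold.py
```

```text
[0.3582 0.2713 0.227 ] [-3.1405 -0.002  -0.0079] [ 1.1125 -0.3201 -0.2075]
[ 252   47   42   42 1638] ((0.48870280385017395, 0.314357191324234), (0.04083339869976044, 0.044784653931856155), 88.19792175292969) top 1073 ((0.4810454547405243, 0.314505010843277), (0.04083605110645294, 0.02860904298722744), 87.59466552734375) 0.09240745607622963
[ 249  127   41   43 1628] ((0.40335020422935486, 0.31942495703697205), (0.04493030905723572, 0.04004286602139473), 0.18413592875003815) top 1041 ((0.4108380079269409, 0.3193690776824951), (0.02811386249959469, 0.03985638543963432), 0.8983919620513916) 0.09247062791914344
```

Call:
apply_moves(plan=[33,-11,0,0.02,33,-11,0,0,33,-11,0,0,32,-11,0,0,0,0,35,0,0,0,35,0,0,0,35,0,0,0,35,0,0,0,25,0,0,0,12,0,0,0,0,0,0,0,0,0])

```text
time_s: 6.55
ee_pos: [0.4914, 0.3123, 0.0499]
eef_rot: [-3.141, -0.001, -0.029]
force: [0.7, 0.1, 0.6]
grip_width: 0.0942
grip_force: 0.0
```

Call:
apply_moves(plan=[0,0,0,0,0,0,0,0,0,0,0,0,0,0,0,0,0,0,0,0,0,0,0,0,0,0,0,0], hand=-1, squeeze=25)

```text
time_s: 7.25
ee_pos: [0.4906, 0.3122, 0.0488]
eef_rot: [-3.141, -0.0, -0.029]
force: [0.3, 1.1, -0.5]
grip_width: 0.0414
grip_force: 0.3
```

Call:
apply_moves(plan=[0,0,0,0,0,0,0,0,0,0,0,0,0,0,-10,0,0,0,-25,0,0,0,-30,0,0,0,-30,0,0,0,-15,-0.058,0,0,0,-0.058,0,0,0,0])

```text
time_s: 8.25
ee_pos: [0.4905, 0.312, 0.1595]
eef_rot: [-3.142, -0.0, 0.088]
force: [-0.2, -0.4, -2.2]
grip_width: 0.04
grip_force: 25.0
```

Call:
apply_moves(plan=[-2,15,0,0,-4,30,0,0,-4,31,0,0,-4,31,0,0,-4,31,0,0,-4,31,0,0,-4,31,0,0,-4,31,0,0,-4,31,0,0,-4,31,0,0,-4,30,0,0,-2,20,0,0,-2,15,0,0,0,0,0,0,0,0,0,0])

```text
time_s: 9.75
ee_pos: [0.4752, -0.0487, 0.1585]
eef_rot: [-3.141, 0.001, 0.085]
force: [0.8, -0.5, -2.5]
grip_width: 0.0399
grip_force: 25.0
```

Call:
apply_moves(plan=[0,0,30,0,0,0,40,0,0,0,30,0,0,0,18,0,0,0,10,0,0,0,4,0,0,0,2,0,0,0,0,0,0,0,0,0])

```text
time_s: 10.65
ee_pos: [0.4762, -0.0485, 0.0255]
eef_rot: [3.141, -0.001, 0.087]
force: [-0.3, 0.4, -2.3]
grip_width: 0.0397
grip_force: 25.0
```

Call:
apply_moves(plan=[0,0,2,0,0,0,0,0,8,0,0,0,8,0,0,0,4,0,0,0,2,0,0,0,1,0,0,0,0,0,0,0])

```text
time_s: 11.45
ee_pos: [0.4988, -0.0465, 0.0228]
eef_rot: [3.142, -0.0, 0.087]
force: [1.1, 0.4, -1.4]
grip_width: 0.0398
grip_force: 25.0
```

Call:
apply_moves(plan=[1,0,0.5,0,1,0,0,0,0,0,0,0])

```text
time_s: 11.75
ee_pos: [0.499, -0.0465, 0.0228]
eef_rot: [-3.141, 0.004, 0.087]
force: [-17.0, -2.2, 19.0]
grip_width: 0.0398
grip_force: 25.0
```

Call:
apply_moves(plan=[1,0,0,0,1,0,0,0,0,0,0,0])

```text
time_s: 12.05
ee_pos: [0.5, -0.0464, 0.0226]
eef_rot: [-3.141, 0.006, 0.087]
force: [-26.6, -3.2, 23.6]
grip_width: 0.0398
grip_force: 25.0
```

Call:
apply_moves(plan=[-2,0,-0.5,0,-1,0,0,0,0,0,0,0])

```text
time_s: 12.35
ee_pos: [0.4997, -0.0464, 0.0227]
eef_rot: [-3.142, -0.0, 0.087]
force: [0.0, -0.3, -3.3]
grip_width: 0.0399
grip_force: 25.0
```

Call:
apply_moves(plan=[0,0,0,0,0,0,0,0,0,0,0,0,0,0,0,0,0,0,0,0], hand=0.6)

```text
time_s: 12.85
ee_pos: [0.4997, -0.0464, 0.0228]
eef_rot: [3.142, -0.0, 0.087]
force: [0.2, 0.4, -0.0]
grip_width: 0.0746
grip_force: 0.0
```

Call:
apply_moves(plan=[0,0,-20,0,0,0,-45,0,0,0,-45,0,0,0,-45,0,0,0,-25,0,-7,-41,0,0,-7,-41,0,0,-7,-41,0,0,-7,-41,0,0,-7,-41,0,0,-7,-42,0,0,-7,-42,0,0,-7,-42,0,0,-8,-42,0,0,0,0,0,0.081,0,0,0,0], hand=1)

```text
time_s: 14.45
ee_pos: [0.4031, 0.3204, 0.2025]
eef_rot: [3.141, 0.0, 0.006]
force: [-0.4, -0.3, 0.8]
grip_width: 0.0937
grip_force: 0.0
```

```bash
python3 hold.py; python3 - <<'E'
from h import *
t=cam('top'); X=cloud(t); k=(abs(X[...,2]-.062)<.012)&(abs(X[...,0]-.5)<.04)&(abs(X[...,1]+.047)<.04); print(k.sum(),X[k].mean(0),cv2.minAreaRect(X[k][:,:2].astype(np.float32)))
E
```

```text
[0.4034 0.3197 0.2026] [3.1413 0.0003 0.0078] [-0.001  -0.1133 -0.2626]
[ 296  173   42   45 1836] ((0.40341317653656006, 0.319662481546402), (0.04015174135565758, 0.04520908743143082), 89.63885498046875) top 1169 ((0.4115764796733856, 0.31981557607650757), (0.02722109854221344, 0.04009022191166878), 0.47965842485427856) 0.09259054787386457
77 [ 0.49028564 -0.04925288  0.06128026] ((0.49210742115974426, -0.048896994441747665), (0.050343915820121765, 0.03919859603047371), 7.037203311920166)
```

Call:
apply_moves(plan=[0,0,30,0,0,0,40,0,0,0,40,0,0,0,30,0,0,0,13,0,0,0,0,0,0,0,0,0])

```text
time_s: 15.25
ee_pos: [0.4044, 0.3198, 0.0511]
eef_rot: [-3.141, -0.001, 0.006]
force: [1.8, 1.0, 1.1]
grip_width: 0.094
grip_force: 0.0
```

Call:
apply_moves(plan=[0,0,0,0,0,0,0,0,0,0,0,0,0,0,0,0,0,0,0,0,0,0,0,0,0,0,0,0,0,0,0,0,0,0,0,0,0,0,0,0], hand=-1)

```text
time_s: 16.25
ee_pos: [0.4036, 0.3196, 0.0498]
eef_rot: [3.142, 0.0, 0.006]
force: [-0.2, -0.2, 1.0]
grip_width: 0.0398
grip_force: 25.0
```

Call:
apply_moves(plan=[0,0,-10,0,0,0,-25,0,0,0,-35,0,0,0,-40,0,0,0,0,-0.15,0,0,0,-0.15,0,0,0,-0.15,0,0,0,-0.15,0,0,0,-0.15,0,0,0,-0.15,0,0,0,-0.15,0,0,0,-0.15,0,0,0,-0.15,0,0,0,-0.15,0,0,0,-0.15,0,0,0,-0.15,0,0,0,-0.15,0,0,0,-0.15,0,0,0,-0.15,0,0,0,-0.15])

```text
time_s: 18.25
ee_pos: [0.4033, 0.3195, 0.1601]
eef_rot: [-3.141, -0.0, 2.412]
force: [-0.0, -0.1, -2.8]
grip_width: 0.0395
grip_force: 25.0
```

Call:
apply_moves(plan=[0,0,0,-0.15,0,0,0,-0.15,0,0,0,-0.15,0,0,0,-0.15,0,0,0,-0.15,0,0,0,-0.073,0,0,0,0,0,0,0,0])

```text
time_s: 19.05
ee_pos: [0.4035, 0.3196, 0.16]
eef_rot: [-3.142, -0.0, -3.057]
force: [0.6, -0.2, -3.6]
grip_width: 0.0397
grip_force: 25.0
```

Call:
apply_moves(plan=[-2,-15,0,0,-4,-30,0,0,-5,-35,0,0,-5,-35,0,0,-5,-35,0,0,-5,-35,0,0,-5,-35,0,0,-5,-25,0,0,-4,-18,0,0,0,0,0,-0.002,0,0,30,0,0,0,40,0,0,0,35,0,0,0,20,0,0,0,6,0,0,0,3,0,0,0,0,0,0,0,0,0])

```text
time_s: 20.85
ee_pos: [0.4669, 0.0612, 0.0269]
eef_rot: [-3.142, 0.002, -3.052]
force: [-0.8, 0.5, -3.8]
grip_width: 0.0399
grip_force: 25.0
```

Call:
apply_moves(plan=[0,0,2,0,-8,0,0,0,-7,0,0,0,-3,0,0,0,-1,0,0,0,0,0,0,0,-1,0,0,0,0,0,0,0])

```text
time_s: 21.65
ee_pos: [0.4854, 0.0628, 0.0238]
eef_rot: [-3.142, -0.002, -3.052]
force: [-8.6, -1.8, 5.3]
grip_width: 0.0401
grip_force: 25.0
```

Call:
apply_moves(plan=[-1,0,0,0,-1,0,0,0,0,0,0,0])

```text
time_s: 21.95
ee_pos: [0.4855, 0.0628, 0.0238]
eef_rot: [-3.142, -0.007, -3.052]
force: [-23.4, -3.5, 20.3]
grip_width: 0.0398
grip_force: 25.0
```

Call:
apply_moves(plan=[2,0,-0.3,0,0,0,0,0])

```text
time_s: 22.15
ee_pos: [0.4854, 0.0628, 0.0239]
eef_rot: [-3.142, -0.001, -3.052]
force: [-6.3, -0.1, -0.2]
grip_width: 0.0397
grip_force: 25.0
```

Call:
apply_moves(plan=[0,0,0,0,0,0,0,0,0,0,0,0,0,0,0,0,0,0,0,0], hand=0.6)

```text
time_s: 22.65
ee_pos: [0.4864, 0.0629, 0.0241]
eef_rot: [-3.142, 0.0, -3.052]
force: [0.7, -0.4, -0.8]
grip_width: 0.074
grip_force: 0.0
```

Call:
apply_moves(plan=[0,0,-20,0,0,0,-40,0,0,0,-45,0,5,-30,-30,0.15,0,0,-45,0.15,0,0,-30,0.15,0,0,0,0.15,0,0,0,0.15,0,0,0,0.15,0,0,0,0.15,0,0,0,0.15,0,0,0,0.15,0,0,0,0.15,0,0,0,0.072,-40,0,0,0,-40,10,0,0,-30,10,0,0,0,0,0,0])

```text
time_s: 24.45
ee_pos: [0.5141, -0.078, 0.2336]
eef_rot: [-3.141, 0.0, 1.656]
force: [0.1, -0.1, 0.1]
grip_width: 0.0752
grip_force: 0.0
```

```bash
cat > chk.py <<'E'
from h import *
np.set_printoptions(precision=4,suppress=True)
o=monitor.get_obs(); print(o['ee_pos'],o['eef_rot'])
c=cam('wrist'); W=wcloud(c); z=W[...,2]; d=np.array([np.cos(.087),np.sin(.087)])
s=W[...,:2]@d; e=W[...,1]*d[0]-W[...,0]*d[1]; S=np.dstack([s,e]).astype(np.float32)
k=(z>.026)&(z<.036)&(abs(s-.515)<.008)&(abs(e+.034)<.14); print('strip',k.sum(),np.polyfit(e[k],s[k],1))
m=(abs(e+.034)<.17)&(s>.38)&(s<.555)&(z>.040)&(z<.08)
n,l,st,_=cv2.connectedComponentsWithStats(m.astype(np.uint8))
for i in range(1,n):
    if st[i,4]>100:
        k=l==i; t=k&(z>.0625); r=cv2.minAreaRect(S[k]); print(st[i],'box',r,'smax %.4f'%np.percentile(s[k],99),'top',t.sum(),cv2.minAreaRect(S[t]),np.median(z[t]))
E
python3 chk.py; python3 -c "
from h import *
c=cam('wrist'); save(c,'w4')"
```

```text
[ 0.5141 -0.078   0.2336] [-3.1412  0.0002  1.6557]
strip 456 [-0.002   0.5149]
[ 282   42   40   38 1444] box ((0.4913083016872406, 0.02089151367545128), (0.04048553481698036, 0.04396895691752434), 89.57996368408203) smax 0.5129 top 886 ((0.4834083020687103, 0.020971132442355156), (0.02791561186313629, 0.04033210873603821), 0.10792376101016998) 0.0664667945182053
[ 283  137   39   37 1401] box ((0.4909611642360687, -0.0888773649930954), (0.0403485968708992, 0.043785758316516876), 89.76992797851562) smax 0.5128 top 820 ((0.4830353260040283, -0.08921759575605392), (0.03904764726758003, 0.027435725554823875), 89.53202056884766) 0.06658015578819496
```

View pics/w4.png

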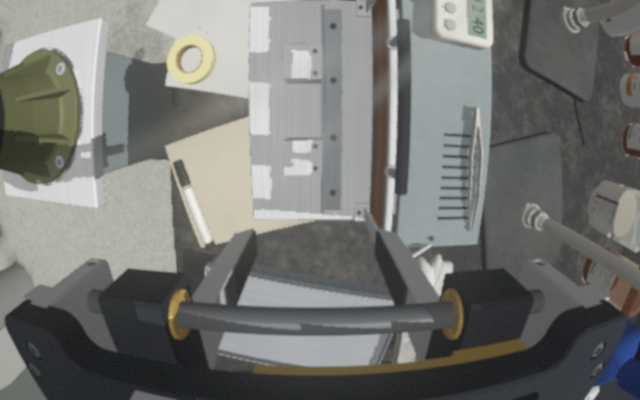

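Both holders stand flush with their fronts to the stop (steps near the strip, pixels 300,63 and 298,155). The handle bar is at (402,115), with the timer (465,20) and forceps (470,165) clear of it.

```bash
python3 - <<'E'
from h import *
np.set_printoptions(precision=4,suppress=True)
c=cam('wrist'); W=wcloud(c); z=W[...,2]; d=np.array([np.cos(.087),np.sin(.087)])
s=W[...,:2]@d; e=W[...,1]*d[0]-W[...,0]*d[1]; v,u=np.mgrid[:400,:640]
k=(v<200)&(z>.158)&(z<.172)&(abs(e+.034)<.08)&(s>.55)&(s<.61); print(k.sum(),np.median(s[k]),np.percentile(s[k],[3,97]),e[k].min(),e[k].max(),z[k].max(),np.polyfit(e[k],s[k],1))
o=monitor.get_obs()['ee_pos']; print('tcp s,e',o[:2]@d,o[1]*d[0]-o[0]*d[1])
E
```

```text
2428 0.577261977597255 [0.5729 0.5835] -0.10707640529367148 0.04268542643029737 0.16878021985918842 [-0.0005  0.5775]
tcp s,e 0.5048852546771572 -0.1191384934418053
```

Call:
apply_moves(plan=[22,18,0,0,22,18,0,0,21,18,0,0,21,19,0,0,0,0,0,0,0,0,35,0,0,0,35,0,0,0,15,0,0,0,8,0,0,0,0,0,0,0,0,0], hand=0.1)

```text
time_s: 25.7
ee_pos: [0.579, 0.017, 0.1422]
eef_rot: [3.14, 0.0, 1.659]
force: [0.2, 0.7, -0.3]
grip_width: 0.052
grip_force: 0.0
```

Call:
apply_moves(plan=[0,0,0,0,0,0,0,0,0,0,0,0,0,0,0,0,0,0,0,0,0,0,0,0,0,0,0,0], hand=-1, squeeze=30)

```text
time_s: 26.4
ee_pos: [0.5786, 0.0168, 0.1411]
eef_rot: [-3.141, -0.0, 1.659]
force: [-0.8, -0.1, 0.4]
grip_width: 0.0111
grip_force: 30.0
```

Call:
apply_moves(plan=[0,0,-6,0,0,0,-10,0,0,0,-12,0,0,0,-12,0,0,0,-12,0,0,0,-12,0,0,0,-10,0,0,0,-5,0,0,0,-1,0,0,0,0,0,0,0,0,0,0,0,0,0])

```text
time_s: 27.6
ee_pos: [0.5786, 0.0168, 0.2209]
eef_rot: [-3.141, -0.0, 1.659]
force: [-0.4, -1.4, -8.0]
grip_width: 0.0109
grip_force: 30.0
```

```bash
cat > sh.py <<'E'
from h import *
np.set_printoptions(precision=4,suppress=True)
c=cam('wrist'); W=wcloud(c); z=W[...,2]; d=np.array([np.cos(.087),np.sin(.087)])
s=W[...,:2]@d; e=W[...,1]*d[0]-W[...,0]*d[1]
k=(abs(s-.578)<.02)&(e>.005)&(e<.035)&(z>.13); print('handle top z (expect .166 down/.246 up)',k.sum(),np.percentile(z[k],[50,90,98]) if k.any() else None)
T=cam('top'); W=cloud(T); z=W[...,2]; s=W[...,:2]@d; e=W[...,1]*d[0]-W[...,0]*d[1]
k=(abs(s-.578)<.015)&(abs(e+.034)<.07)&(abs(e+.034)>.035)&(z>.13)&(z<.27); print('top cam',k.sum(),np.percentile(z[k],[50,90,98]) if k.any() else None)
E
python3 sh.py
```

```text
handle top z (expect .166 down/.246 up) 1310 [0.2455 0.2467 0.2474]
top cam 105 [0.1884 0.2461 0.2512]
```

Shutter up. Holding for more than 5 s.

Call:
apply_moves(plan=[0,0,0,0,0,0,0,0,0,0,0,0,0,0,0,0,0,0,0,0,0,0,0,0,0,0,0,0,0,0,0,0,0,0,0,0,0,0,0,0,0,0,0,0,0,0,0,0,0,0,0,0,0,0,0,0,0,0,0,0,0,0,0,0,0,0,0,0,0,0,0,0,0,0,0,0,0,0,0,0])

```text
time_s: 29.7
ee_pos: [0.5786, 0.0168, 0.221]
eef_rot: [-3.141, 0.0, 1.659]
force: [-1.8, -1.0, -12.7]
grip_width: 0.0109
grip_force: 30.0
```

Call:
apply_moves(plan=[0,0,0,0,0,0,0,0,0,0,0,0,0,0,0,0,0,0,0,0,0,0,0,0,0,0,0,0,0,0,0,0,0,0,0,0,0,0,0,0,0,0,0,0,0,0,0,0,0,0,0,0,0,0,0,0,0,0,0,0,0,0,0,0,0,0,0,0,0,0,0,0,0,0,0,0,0,0,0,0])

```text
time_s: 31.7
ee_pos: [0.5786, 0.0168, 0.221]
eef_rot: [-3.141, -0.0, 1.659]
force: [-2.4, -0.5, -16.0]
grip_width: 0.0108
grip_force: 30.0
```

```bash
sed 's/wrist/wrist/' chk.py > /dev/null; python3 chk.py; python3 sh.py
```

```text
[0.5786 0.0168 0.221 ] [-3.1414 -0.      1.6588]
strip 818 [0.0005 0.5144]
[ 217  121   43   37 1455] box ((0.49133774638175964, 0.021223504096269608), (0.04006629437208176, 0.04508030414581299), 88.26549530029297) smax 0.5134 top 876 ((0.48331600427627563, 0.021401243284344673), (0.03979211673140526, 0.02914840169250965), 89.37708282470703) 0.06650945825334442
[ 223  211   42   39 1406] box ((0.49101367592811584, -0.08935163170099258), (0.045797478407621384, 0.04195994511246681), 0.17406414449214935) smax 0.5135 top 746 ((0.48309847712516785, -0.08919308334589005), (0.029274173080921173, 0.04127666726708412), 1.711755633354187) 0.0665962964554864
handle top z (expect .166 down/.246 up) 1309 [0.2456 0.2468 0.2475]
top cam 106 [0.1863 0.2426 0.2465]
```

Call:
apply_moves(plan=[0,0,0,0,0,0,0,0,0,0,0,0,0,0,0,0,0,0,0,0,0,0,0,0,0,0,0,0,0,0,0,0,0,0,0,0,0,0,0,0,0,0,0,0,0,0,0,0,0,0,0,0,0,0,0,0,0,0,0,0])

```text
time_s: 33.35
ee_pos: [0.5787, 0.0168, 0.221]
eef_rot: [-3.141, 0.0, 1.659]
force: [-3.6, -0.8, -18.4]
grip_width: 0.0108
grip_force: 30.0
```

Both holders are still flush after about 6 s. Lowering the shutter.

Call:
apply_moves(plan=[0,0,6,0,0,0,10,0,0,0,12,0,0,0,12,0,0,0,12,0,0,0,12,0,0,0,10,0,0,0,4,0,0,0,2,0,0,0,1,0,0,0,0,0,0,0,0,0])

```text
time_s: 34.55
ee_pos: [0.5788, 0.0168, 0.142]
eef_rot: [3.14, 0.0, 1.659]
force: [-13.3, -0.2, -0.5]
grip_width: 0.0109
grip_force: 30.0
```

```bash
python3 sh.py
```

```text
handle top z (expect .166 down/.246 up) 1341 [0.1667 0.168  0.1686]
top cam 31 [0.1625 0.17   0.2101]
```

Call:
apply_moves(plan=[0,0,2,0,0,0,1,0,0,0,0,0,0,0,0,0])

```text
time_s: 35.05
ee_pos: [0.5789, 0.0168, 0.1407]
eef_rot: [3.139, 0.0, 1.659]
force: [-21.7, -1.9, 15.3]
grip_width: 0.0111
grip_force: 30.0
```

```bash
python3 sh.py
```

```text
handle top z (expect .166 down/.246 up) 1340 [0.1655 0.1667 0.1673]
top cam 32 [0.1583 0.1672 0.1712]
```

Call:
apply_moves(plan=[0,0,-1,0,0,0,0,0,0,0,0,0,0,0,0,0], hand=0)

```text
time_s: 35.55
ee_pos: [0.5794, 0.0168, 0.1389]
eef_rot: [3.139, 0.0, 1.659]
force: [0.5, 0.2, 0.4]
grip_width: 0.0397
grip_force: 0.0
```

Call:
apply_moves(plan=[0,0,-20,0,0,0,-40,0,0,0,-30,0,-14,-22,0,0,-14,-22,0,0,-14,-22,0,0,-13,-22,0,0,0,0,0,0.15,0,0,0,0.15,0,0,0,0.15,0,0,0,0.15,0,0,0,0.15,0,0,0,0.15,0,0,0,0.15,0,0,0,0.15,0,0,0,0.15,0,0,0,0.15,0,0,0,0.072,0,0,0,0], hand=0.6)

```text
time_s: 37.45
ee_pos: [0.4961, -0.0457, 0.2283]
eef_rot: [3.141, -0.001, 0.086]
force: [0.9, -0.5, 0.1]
grip_width: 0.0753
grip_force: 0.0
```

```bash
python3 chk.py; python3 -c "
from h import *
o=monitor.get_obs()['ee_pos'];d=[np.cos(.087),np.sin(.087)];print(o[0]*d[0]+o[1]*d[1],o[1]*d[0]-o[0]*d[1])"
```

```text
[ 0.4961 -0.0457  0.2283] [ 3.1414 -0.0009  0.0858]
strip 764 [-0.0019  0.5144]
[ 206  164   39   41 1414] box ((0.4913497567176819, 0.02036558836698532), (0.04142036288976669, 0.04520915821194649), 89.85115051269531) smax 0.5135 top 785 ((0.48364824056625366, 0.020548919215798378), (0.041096873581409454, 0.028591394424438477), 89.83975219726562) 0.06646273937933024
[ 299  164   35   41 1374] box ((0.4912729561328888, -0.08911393582820892), (0.044173989444971085, 0.03918334096670151), 0.031964369118213654) smax 0.5131 top 823 ((0.48312386870384216, -0.08903283625841141), (0.027861962094902992, 0.03901919350028038), 0.12838584184646606) 0.06657139411286296
0.490230681927541 -0.0886758963394723
```

Call:
apply_moves(plan=[1,0,30,0,0,0,45,0,0,0,45,0,0,0,45,0,0,0,25,0,0,0,13,0,0,0,0,0,0,0,0,0])

```text
time_s: 38.3
ee_pos: [0.4977, -0.0457, 0.0263]
eef_rot: [3.141, -0.002, 0.088]
force: [-0.5, 0.5, 0.9]
grip_width: 0.0751
grip_force: 0.0
```

Call:
apply_moves(plan=[0,0,0,0,0,0,0,0,0,0,0,0,0,0,0,0,0,0,0,0,0,0,0,0,0,0,0,0], hand=-1, squeeze=25)

```text
time_s: 39.0
ee_pos: [0.497, -0.0457, 0.0253]
eef_rot: [3.141, -0.0, 0.087]
force: [-1.7, -0.2, 3.8]
grip_width: 0.0396
grip_force: 25.0
```

Call:
apply_moves(plan=[0,0,-20,0,-10,0,-35,0,-11,0,-35,0,0,0,0,-0.15,0,0,0,-0.15,0,0,0,-0.15,0,0,0,-0.15,0,0,0,-0.15,0,0,0,-0.15,0,0,0,-0.15,0,0,0,-0.15,0,0,0,-0.15,0,0,0,-0.15,0,0,0,-0.15,0,0,0,-0.15,0,0,0,-0.15,0,0,0,-0.15,0,0,0,-0.15,0,0,0,-0.15,0,0,0,-0.15])

```text
time_s: 41.0
ee_pos: [0.4755, -0.0473, 0.1145]
eef_rot: [-3.141, -0.001, 2.643]
force: [-0.2, -0.3, -2.9]
grip_width: 0.0397
grip_force: 25.0
```

Call:
apply_moves(plan=[0,0,0,-0.15,0,0,0,-0.15,0,0,0,-0.15,0,0,0,-0.142,0,0,0,0,0,0,30,0,0,0,35,0,0,0,18,0,0,0,4,0,0,0,0,0,0,0,0,0])

```text
time_s: 42.1
ee_pos: [0.4765, -0.0475, 0.029]
eef_rot: [-3.141, 0.001, -3.056]
force: [-0.3, -0.4, -3.0]
grip_width: 0.0401
grip_force: 25.0
```

Call:
apply_moves(plan=[0,0,2,0,-8,0,0,0,-7,0,0,0,-3,0,0,0,-1,0,0,0,0,0,0,0,-1,0,0,0,0,0,0,0])

```text
time_s: 42.9
ee_pos: [0.4954, -0.0457, 0.0259]
eef_rot: [3.141, -0.001, -3.054]
force: [-2.1, 0.4, -2.9]
grip_width: 0.04
grip_force: 25.0
```

Call:
apply_moves(plan=[-1,0,0,0,-1,0,0,0,0,0,0,0])

```text
time_s: 43.2
ee_pos: [0.4955, -0.0456, 0.0255]
eef_rot: [3.141, -0.006, -3.054]
force: [-15.6, -1.6, 5.0]
grip_width: 0.0395
grip_force: 25.0
```

Call:
apply_moves(plan=[-1,0,0.5,0,0,0,0,0,2,0,0,0,0,0,0,0])

```text
time_s: 43.6
ee_pos: [0.4957, -0.0456, 0.0254]
eef_rot: [3.141, -0.002, -3.054]
force: [-8.1, 0.2, 0.2]
grip_width: 0.0395
grip_force: 25.0
```

Call:
apply_moves(plan=[0,0,0,0,0,0,0,0,0,0,0,0,0,0,0,0,0,0,-20,0,0,0,-40,0,0,0,-40,0,0,0,-40,0,0,0,-40,0,0,0,-20,0,0,27,0,0,0,27,0,0,0,28,0,0,0,28,0,0,0,0,0,0], hand=0.6)

```text
time_s: 45.1
ee_pos: [0.487, 0.0663, 0.2257]
eef_rot: [3.141, 0.0, -3.052]
force: [-0.2, -0.1, -0.5]
grip_width: 0.075
grip_force: 0.0
```

```bash
python3 chk.py; python3 -c "
from h import *
o=monitor.get_obs()['ee_pos'];d=[np.cos(.087),np.sin(.087)];print(o[0]*d[0]+o[1]*d[1],o[1]*d[0]-o[0]*d[1])"
```

```text
[0.487  0.0663 0.2257] [ 3.1412  0.0004 -3.0517]
strip 383 [0.0002 0.5139]
[ 203  163   39   41 1415] box ((0.49096250534057617, -0.08786654472351074), (0.04479491710662842, 0.04077717289328575), 0.18924851715564728) smax 0.5120 top 782 ((0.49469539523124695, -0.08760552108287811), (0.040799882262945175, 0.03571273013949394), 89.00960540771484) 0.06654270080768213
[ 295  162   36   41 1377] box ((0.49073389172554016, 0.02100519835948944), (0.04480646923184395, 0.04006516560912132), 0.26600971817970276) smax 0.5126 top 898 ((0.4828309118747711, 0.02078619971871376), (0.039490196853876114, 0.027869712561368942), 89.68595123291016) 0.0664461781223425
0.49098213595789875 0.022387819100548538
```

Call:
apply_moves(plan=[0,-1,30,0,0,0,45,0,0,0,45,0,0,0,45,0,0,0,25,0,0,0,11,0,0,0,0,0,0,0,0,0])

```text
time_s: 45.95
ee_pos: [0.4882, 0.0627, 0.0258]
eef_rot: [-3.141, 0.002, -3.055]
force: [0.2, 0.1, 0.7]
grip_width: 0.0751
grip_force: 0.0
```

Call:
apply_moves(plan=[0,0,0,0,0,0,0,0,0,0,0,0,0,0,0,0,0,0,0,0,0,0,0,0,0,0,0,0], hand=-1)

```text
time_s: 46.65
ee_pos: [0.4875, 0.063, 0.0247]
eef_rot: [3.142, 0.0, -3.054]
force: [-0.4, 1.2, 4.1]
grip_width: 0.0395
grip_force: 25.0
```

Call:
apply_moves(plan=[0,0,-20,0,10,0,-35,0,11,0,-35,0,0,0,0,0.15,0,0,0,0.15,0,0,0,0.15,0,0,0,0.15,0,0,0,0.15,0,0,0,0.15,0,0,0,0.15,0,0,0,0.15,0,0,0,0.15,0,0,0,0.15,0,0,0,0.15,0,0,0,0.15,0,0,0,0.15,0,0,0,0.15,0,0,0,0.15,0,0,0,0.15,0,0,0,0.15])

```text
time_s: 48.65
ee_pos: [0.466, 0.0611, 0.114]
eef_rot: [-3.141, 0.001, 0.673]
force: [0.4, 0.6, -3.4]
grip_width: 0.0399
grip_force: 25.0
```

Call:
apply_moves(plan=[0,0,0,0.15,0,0,0,0.15,0,0,0,0.15,0,0,0,0.145,0,0,0,0,0,0,30,0,0,0,35,0,0,0,18,0,0,0,4,0,0,0,0,0,0,0,0,0])

```text
time_s: 49.75
ee_pos: [0.4671, 0.0612, 0.0285]
eef_rot: [3.142, -0.001, 0.085]
force: [-0.3, -0.3, -4.1]
grip_width: 0.04
grip_force: 25.0
```

Call:
apply_moves(plan=[0,0,2,0,8,0,0,-0.002,7,0,0,0,3,0,0,0,1,0,0,0,0,0,0,0,1,0,0,0,0,0,0,0])

```text
time_s: 50.55
ee_pos: [0.486, 0.0628, 0.0254]
eef_rot: [-3.142, 0.001, 0.086]
force: [-2.5, 0.3, -3.1]
grip_width: 0.0398
grip_force: 25.0
```

Call:
apply_moves(plan=[1,0,0,0,1,0,0,0,0,0,0,0])

```text
time_s: 50.85
ee_pos: [0.4861, 0.0629, 0.025]
eef_rot: [-3.142, 0.006, 0.086]
force: [-14.4, -2.2, 3.6]
grip_width: 0.0402
grip_force: 25.0
```

Call:
apply_moves(plan=[1,0,0.5,0,0,0,0,0,-2,0,0,0,0,0,0,0])

```text
time_s: 51.25
ee_pos: [0.4862, 0.0629, 0.0248]
eef_rot: [-3.142, 0.002, 0.086]
force: [-8.2, -1.6, 0.9]
grip_width: 0.0397
grip_force: 25.0
```

Call:
apply_moves(plan=[0,0,0,0,0,0,0,0,0,0,0,0,0,0,0,0,0,0,-20,0,0,0,-45,0,0,0,-45,0,0,0,-45,0,0,0,-45,0,0,35,0,-0.15,0,35,0,-0.15,0,0,0,-0.15,0,0,0,-0.15,0,0,0,-0.15,0,0,0,-0.15,0,0,0,-0.15,0,0,0,-0.15,0,0,0,-0.15,0,0,0,-0.15,0,0,0,-0.071], hand=0.6)

```text
time_s: 53.25
ee_pos: [0.4986, -0.0058, 0.2251]
eef_rot: [3.141, 0.0, 1.662]
force: [-0.9, -0.1, 0.4]
grip_width: 0.075
grip_force: 0.0
```

Call:
apply_moves(plan=[-35,0,0,0,-30,0,0,0,0,0,0,0,0,0,0,0], hand=0.1)

```text
time_s: 53.65
ee_pos: [0.504, -0.0707, 0.225]
eef_rot: [3.142, -0.0, 1.655]
force: [0.9, -0.1, 1.5]
grip_width: 0.0521
grip_force: 0.0
```

```bash
python3 chk.py; python3 -c "
from h import *
o=monitor.get_obs()['ee_pos'];d=[np.cos(.087),np.sin(.087)];print(o[0]*d[0]+o[1]*d[1],o[1]*d[0]-o[0]*d[1])"
```

```text
[ 0.504  -0.0707  0.225 ] [ 3.1416 -0.0001  1.6547]
strip 464 [-0.0018  0.5147]
[ 290   48   41   38 1486] box ((0.49111369252204895, 0.02043774165213108), (0.041010454297065735, 0.043875906616449356), 89.74923706054688) smax 0.5130 top 932 ((0.49904000759124756, 0.02071152999997139), (0.03893423452973366, 0.028033573180437088), 89.73406219482422) 0.06653144639690668
[ 291  143   40   39 1486] box ((0.49116429686546326, -0.08805182576179504), (0.04462195932865143, 0.04103852063417435), 0.03337893635034561) smax 0.5131 top 928 ((0.49925529956817627, -0.08843817561864853), (0.03951622545719147, 0.027922021225094795), 89.76962280273438) 0.06659050922924035
0.4959963267331049 -0.11370164763128601
```

Call:
apply_moves(plan=[20,20,0,0,20,20,0,0,20,21,0,0,20,21,0,0,0,0,0,0,0,0,35,0,0,0,30,0,0,0,12,0,0,0,7,0,0,0,0,0,0,0,0,0])

```text
time_s: 54.8
ee_pos: [0.5794, 0.0162, 0.1424]
eef_rot: [3.14, 0.0, 1.656]
force: [0.3, 0.1, -0.4]
grip_width: 0.0518
grip_force: 0.0
```

Call:
apply_moves(plan=[0,0,0,0,0,0,0,0,0,0,0,0,0,0,0,0,0,0,0,0,0,0,0,0,0,0,0,0], hand=-1, squeeze=30)

```text
time_s: 55.5
ee_pos: [0.5787, 0.0162, 0.1411]
eef_rot: [-3.141, -0.0, 1.656]
force: [-3.9, -0.8, 2.1]
grip_width: 0.0112
grip_force: 30.0
```

Call:
apply_moves(plan=[0,0,-6,0,0,0,-10,0,0,0,-12,0,0,0,-12,0,0,0,-12,0,0,0,-12,0,0,0,-10,0,0,0,-5,0,0,0,0,0,0,0,0,0,0,0,0,0])

```text
time_s: 56.6
ee_pos: [0.5788, 0.0162, 0.2213]
eef_rot: [3.141, 0.0, 1.656]
force: [-8.8, -0.2, 2.1]
grip_width: 0.011
grip_force: 30.0
```

```bash
python3 sh.py; python3 chk.py
```

```text
handle top z (expect .166 down/.246 up) 1326 [0.2454 0.2467 0.2473]
top cam 105 [0.1893 0.2416 0.25  ]
[0.5788 0.0162 0.2213] [3.1412 0.0001 1.6559]
strip 818 [0.0004 0.5144]
[ 218  121   42   37 1382] box ((0.49115079641342163, 0.02075919508934021), (0.04000048711895943, 0.045160189270973206), 89.79290008544922) smax 0.5136 top 897 ((0.49905142188072205, 0.02089603990316391), (0.028935570269823074, 0.03977322205901146), 0.5127744674682617) 0.06659859505659561
[ 224  210   40   39 1356] box ((0.4915490746498108, -0.08799510449171066), (0.045056845992803574, 0.04177555441856384), 0.5526925921440125) smax 0.5136 top 761 ((0.49936407804489136, -0.08814498782157898), (0.029086196795105934, 0.04137033224105835), 1.360772967338562) 0.06662540167661285
```

Shutter up, backs flush. Holding.

Call:
apply_moves(plan=[0,0,0,0,0,0,0,0,0,0,0,0,0,0,0,0,0,0,0,0,0,0,0,0,0,0,0,0,0,0,0,0,0,0,0,0,0,0,0,0,0,0,0,0,0,0,0,0,0,0,0,0,0,0,0,0,0,0,0,0,0,0,0,0,0,0,0,0,0,0,0,0,0,0,0,0,0,0,0,0])

```text
time_s: 58.75
ee_pos: [0.5788, 0.0162, 0.2213]
eef_rot: [3.141, 0.0, 1.656]
force: [-8.8, -0.8, 2.8]
grip_width: 0.0108
grip_force: 30.0
```

Call:
apply_moves(plan=[0,0,0,0,0,0,0,0,0,0,0,0,0,0,0,0,0,0,0,0,0,0,0,0,0,0,0,0,0,0,0,0,0,0,0,0,0,0,0,0,0,0,0,0,0,0,0,0,0,0,0,0,0,0,0,0,0,0,0,0,0,0,0,0,0,0,0,0,0,0,0,0,0,0,0,0,0,0,0,0])

```text
time_s: 60.75
ee_pos: [0.5788, 0.0162, 0.2213]
eef_rot: [3.141, 0.0, 1.656]
force: [-8.6, -0.6, 2.4]
grip_width: 0.0111
grip_force: 30.0
```

Call:
apply_moves(plan=[0,0,0,0,0,0,0,0,0,0,0,0,0,0,0,0,0,0,0,0,0,0,0,0,0,0,0,0,0,0,0,0,0,0,0,0,0,0,0,0,0,0,0,0,0,0,0,0,0,0,0,0,0,0,0,0,0,0,0,0])

```text
time_s: 62.25
ee_pos: [0.5788, 0.0162, 0.2213]
eef_rot: [3.141, 0.0, 1.656]
force: [-7.6, -1.9, 2.4]
grip_width: 0.0108
grip_force: 30.0
```

```bash
python3 sh.py; python3 chk.py
```

```text
handle top z (expect .166 down/.246 up) 1331 [0.2454 0.2467 0.2473]
top cam 110 [0.1873 0.2434 0.2486]
[0.5788 0.0162 0.2213] [3.1411 0.0002 1.6559]
strip 817 [0.0008 0.5144]
[ 218  121   42   37 1385] box ((0.49123865365982056, 0.020739467814564705), (0.040044836699962616, 0.04514005035161972), 89.68265533447266) smax 0.5135 top 901 ((0.49553099274635315, 0.020766954869031906), (0.035669755190610886, 0.039973821491003036), 1.1583675146102905) 0.06653209974545952
[ 224  210   41   39 1358] box ((0.4912014305591583, -0.08806300908327103), (0.045424431562423706, 0.041640378534793854), 0.30322226881980896) smax 0.5136 top 758 ((0.4991728961467743, -0.08820723742246628), (0.028969313949346542, 0.041267842054367065), 0.31368398666381836) 0.06665258477228173
```

Call:
apply_moves(plan=[0,0,6,0,0,0,10,0,0,0,12,0,0,0,12,0,0,0,12,0,0,0,12,0,0,0,10,0,0,0,4,0,0,0,2,0,0,0,1,0,0,0,1,0,0,0,0,0,0,0,0,0,0,0,0,0])

```text
time_s: 63.8
ee_pos: [0.5789, 0.0161, 0.1412]
eef_rot: [3.14, 0.0, 1.656]
force: [-17.9, -0.7, 22.5]
grip_width: 0.0112
grip_force: 30.0
```

```bash
python3 sh.py
```

```text
handle top z (expect .166 down/.246 up) 1329 [0.1654 0.1666 0.1673]
top cam 30 [0.1608 0.1797 0.2531]
```

Call:
apply_moves(plan=[0,0,0,0,0,0,0,0,0,0,0,0,0,0,0,0,0,0,-20,0,0,0,-40,0,0,0,-25,0,-14,-22,0,0,-14,-22,0,0,-13,-22,0,0,-13,-21,0,0,0,0,0,0,0,0,0,0], hand=0.2)

```text
time_s: 65.2
ee_pos: [0.4971, -0.0451, 0.2234]
eef_rot: [3.141, 0.0, 1.655]
force: [0.1, 0.8, -0.1]
grip_width: 0.0567
grip_force: 0.0
```

Call:
apply_moves(plan=[0,0,0,0.15,0,0,0,0.15,0,0,0,0.15,0,0,0,0.15,0,0,0,0.15,0,0,0,0.15,0,0,0,0.15,0,0,0,0.15,0,0,0,0.15,0,0,0,0.15,0,0,0,0.07,0,0,0,0], hand=0.6)

```text
time_s: 66.4
ee_pos: [0.4974, -0.0445, 0.2229]
eef_rot: [-3.141, 0.0, 0.086]
force: [0.9, -0.4, -0.7]
grip_width: 0.0754
grip_force: 0.0
```

```bash
python3 chk.py; python3 sh.py; python3 - <<'E'
from h import *
o=monitor.get_obs()['ee_pos'];d=[np.cos(.087),np.sin(.087)];print(o[0]*d[0]+o[1]*d[1],o[1]*d[0]-o[0]*d[1])
c=cam('wrist'); W=wcloud(c);z=W[...,2]
k=((abs(z-.036)<.004)&(W[...,1]<-.2)&(W[...,1]>-.42)&(W[...,0]>.32)&(W[...,0]<.68)).astype(np.uint8)
n,l,st,_=cv2.connectedComponentsWithStats(k); i=1+st[1:,4].argmax(); print(st[i],cv2.minAreaRect(W[l==i][:,:2].astype(np.float32)))
E
```

```text
[ 0.4974 -0.0445  0.2229] [-3.1415  0.0001  0.0856]
strip 716 [-0.0011  0.5146]
[ 299  165   35   40 1347] box ((0.49198636412620544, -0.08808061480522156), (0.0394250750541687, 0.04407817870378494), 89.59615325927734) smax 0.5138 top 837 ((0.4995712339878082, -0.08791498839855194), (0.038168974220752716, 0.02646435797214508), 89.7630844116211) 0.06654507455369002
[ 204  166   41   39 1406] box ((0.4913439452648163, 0.020306741818785667), (0.04167336970567703, 0.04503806307911873), 89.59095764160156) smax 0.5137 top 792 ((0.4999154508113861, 0.020696094259619713), (0.02752101607620716, 0.04079750180244446), 0.2430473417043686) 0.06642685883145533
handle top z (expect .166 down/.246 up) 489 [0.1654 0.1667 0.1673]
top cam 0 None
0.4913562136064182 -0.08781050748625871
[  428    78   138   204 15646] ((0.5051487684249878, -0.3095364570617676), (0.15843698382377625, 0.28819790482521057), 83.24195861816406)
```

Call:
apply_moves(plan=[0,0,30,0,0,0,45,0,0,0,45,0,0,0,45,0,0,0,22,0,0,0,11,0,0,0,0,0,0,0,0,0])

```text
time_s: 67.4
ee_pos: [0.4976, -0.0451, 0.0262]
eef_rot: [3.141, -0.002, 0.086]
force: [0.4, 0.4, -0.2]
grip_width: 0.0754
grip_force: 0.0
```

Call:
apply_moves(plan=[0,0,0,0,0,0,0,0,0,0,0,0,0,0,0,0,0,0,0,0,0,0,0,0,0,0,0,0], hand=-1, squeeze=25)

```text
time_s: 68.1
ee_pos: [0.4969, -0.0451, 0.0253]
eef_rot: [3.141, -0.0, 0.086]
force: [-0.7, -0.6, 3.6]
grip_width: 0.0399
grip_force: 25.0
```

Call:
apply_moves(plan=[0,0,-15,0,-1,0,-35,0,0,0,-40,0,0,0,-30,0,0,15,0,0,0,30,0,0,0,35,0,0,0,35,0,0,0,35,0,0,0,30,0,0,11,30,0,0,12,30,0,0,12,20,0,0,10,15,0,0,0,0,0,0,0,0,0,0])

```text
time_s: 69.7
ee_pos: [0.5633, -0.3154, 0.1428]
eef_rot: [-3.14, 0.002, 0.085]
force: [-0.5, 0.6, -4.0]
grip_width: 0.0394
grip_force: 25.0
```

Call:
apply_moves(plan=[0,0,25,0,0,0,30,0,0,0,22,0,0,0,9,0,0,0,2,0,0,0,0,0,0,0,0,0])

```text
time_s: 70.4
ee_pos: [0.5647, -0.3155, 0.0584]
eef_rot: [3.14, -0.002, 0.086]
force: [0.0, -0.2, -2.8]
grip_width: 0.0398
grip_force: 25.0
```

Call:
apply_moves(plan=[0,0,1.5,0,0,0,1,0,0,0,0,0,0,0,0,0])

```text
time_s: 70.8
ee_pos: [0.5643, -0.3153, 0.0547]
eef_rot: [3.142, -0.0, 0.086]
force: [0.1, 0.7, -3.4]
grip_width: 0.0402
grip_force: 25.0
```

Call:
apply_moves(plan=[0,0,1.5,0,0,0,1.5,0,0,0,0,0,0,0,0,0])

```text
time_s: 71.2
ee_pos: [0.5642, -0.3152, 0.0515]
eef_rot: [-3.142, 0.0, 0.086]
force: [0.0, 0.1, -3.5]
grip_width: 0.0397
grip_force: 25.0
```

Call:
apply_moves(plan=[0,0,0.5,0,0,0,0,0,0,0,0,0])

```text
time_s: 71.5
ee_pos: [0.5643, -0.3153, 0.0513]
eef_rot: [3.141, -0.0, 0.086]
force: [-1.4, 0.7, 0.9]
grip_width: 0.0399
grip_force: 25.0
```

Call:
apply_moves(plan=[0,0,0,0,0,0,0,0,0,0,0,0,0,0,0,0,0,0,-25,0,0,0,-45,0,0,0,-45,0,0,0,-45,0,-20,-30,0,0,-20,-40,0,0,-4,-45,0,0,0,-48,0,0,0,-48,0,0,0,-48,0,0,0,-48,0,0,0,-45,0,0,0,-31,0,0,0,0,0,0], hand=0.6)

```text
time_s: 73.3
ee_pos: [0.4871, 0.0655, 0.2113]
eef_rot: [-3.141, -0.0, 0.09]
force: [-0.6, -0.5, -0.8]
grip_width: 0.0753
grip_force: 0.0
```

```bash
python3 chk.py; python3 -c "
from h import *
o=monitor.get_obs()['ee_pos'];d=[np.cos(.087),np.sin(.087)];print(o[0]*d[0]+o[1]*d[1],o[1]*d[0]-o[0]*d[1])"
```

```text
[0.4871 0.0655 0.2113] [-3.1412 -0.0005  0.0896]
strip 631 [-0.0041  0.5147]
[ 300  166   37   42 1485] box ((0.491519570350647, 0.020503344014286995), (0.04015661031007767, 0.0446581095457077), 89.99656677246094) smax 0.5136 top 957 ((0.49908745288848877, 0.0205072071403265), (0.02789635956287384, 0.03911472484469414), 0.005436880514025688) 0.06660927297370388
0.4910765304495734 0.021287910090465566
```

Call:
apply_moves(plan=[0,0,30,0,0,0,45,0,0,0,45,0,0,0,40,0,0,0,18,0,0,0,8,0,0,0,0,0,0,0,0,0])

```text
time_s: 74.15
ee_pos: [0.4884, 0.0622, 0.0262]
eef_rot: [3.141, -0.002, 0.085]
force: [1.0, -0.3, -0.6]
grip_width: 0.0751
grip_force: 0.0
```

Call:
apply_moves(plan=[0,0,0,0,0,0,0,0,0,0,0,0,0,0,0,0,0,0,0,0,0,0,0,0,0,0,0,0], hand=-1)

```text
time_s: 74.85
ee_pos: [0.4876, 0.0626, 0.0252]
eef_rot: [-3.142, -0.0, 0.086]
force: [-1.5, 0.8, 3.9]
grip_width: 0.0397
grip_force: 25.0
```

Call:
apply_moves(plan=[0,0,-15,0,-1,0,-35,0,0,0,-40,0,0,0,-30,0,-4,15,0,0,-8,30,0,0,-8,35,0,0,-8,35,0,0,-8,40,0,0,-8,40,0,0,-8,40,0,0,-8,40,0,0,-8,35,0,0,-4,30,0,0,-1,15,0,0,0,0,0,0,0,0,30,0,0,0,30,0,0,0,20,0,0,0,0,0])

```text
time_s: 76.85
ee_pos: [0.4433, -0.2953, 0.0625]
eef_rot: [-3.138, 0.004, 0.087]
force: [-0.2, -0.5, -4.1]
grip_width: 0.0401
grip_force: 25.0
```

Call:
apply_moves(plan=[0,0,6,0,0,0,2,0,0,0,0,0,0,0,0,0])

```text
time_s: 77.25
ee_pos: [0.4446, -0.2976, 0.0578]
eef_rot: [3.141, -0.001, 0.086]
force: [-0.2, -0.1, -4.0]
grip_width: 0.0398
grip_force: 25.0
```

Call:
apply_moves(plan=[0,0,1,0,0,0,0,0,0,0,0,0])

```text
time_s: 77.55
ee_pos: [0.4443, -0.2975, 0.0561]
eef_rot: [3.142, -0.0, 0.086]
force: [-0.4, -0.3, -3.6]
grip_width: 0.0401
grip_force: 25.0
```

Call:
apply_moves(plan=[0,0,2,0,0,0,1.5,0,0,0,0,0,0,0,0.6,0,0,0,0,0,0,0,0,0])

```text
time_s: 78.15
ee_pos: [0.4443, -0.2975, 0.052]
eef_rot: [3.142, -0.0, 0.086]
force: [0.3, -0.0, -3.5]
grip_width: 0.0399
grip_force: 25.0
```

Call:
apply_moves(plan=[0,0,0.5,0,0,0,0,0,0,0,0,0])

```text
time_s: 78.45
ee_pos: [0.4443, -0.2975, 0.0515]
eef_rot: [3.142, -0.0, 0.086]
force: [-0.2, -0.6, -4.2]
grip_width: 0.0398
grip_force: 25.0
```

Within 0.3 mm of the floor. One more nudge, then release, lift clear and check.

Call:
apply_moves(plan=[0,0,0.5,0,0,0,0,0,0,0,0,0])

```text
time_s: 78.75
ee_pos: [0.4443, -0.2975, 0.0512]
eef_rot: [3.141, -0.0, 0.086]
force: [-1.7, 1.2, 2.7]
grip_width: 0.0402
grip_force: 25.0
```

Call:
apply_moves(plan=[0,0,0,0,0,0,0,0,0,0,0,0,0,0,0,0,0,0,-25,0,0,0,-45,0,0,0,-45,0,0,0,-45,0,0,0,-40,0,-20,-40,0,0,-20,-40,0,0,-20,-40,0,0,0,-40,0,0,0,0,0,0,0,0,0,0,0,0,0,0], hand=0.6)

```text
time_s: 80.35
ee_pos: [0.371, -0.1438, 0.2509]
eef_rot: [3.141, 0.0, 0.086]
force: [-0.2, -0.1, 0.2]
grip_width: 0.0751
grip_force: 0.0
```

```bash
python3 - <<'E'
from h import *
np.set_printoptions(precision=4,suppress=True)
c=cam('wrist'); save(c,'wend'); W=wcloud(c); z=W[...,2]
a=-.118; d=np.array([np.cos(a),np.sin(a)]); q=W[...,:2]-[.505,-.3085]; S=np.dstack([q@d,q[...,1]*d[0]-q[...,0]*d[1]]).astype(np.float32)
m=(abs(S[...,0])<.14)&(abs(S[...,1])<.08)&(z>.06)&(z<.11)
n,l,st,_=cv2.connectedComponentsWithStats(m.astype(np.uint8))
for i in range(1,n):
    if st[i,4]>60: k=l==i; t=k&(z>.0885); print(st[i],cv2.minAreaRect(S[k]),np.percentile(z[t],[5,50,95]))
d=np.array([np.cos(.087),np.sin(.087)]); s=W[...,:2]@d; e=W[...,1]*d[0]-W[...,0]*d[1]
k=(abs(s-.578)<.02)&(abs(e+.034)<.07)&(z>.13)&(z<.27); print('handle',k.sum(),np.percentile(z[k],[50,90,98]))
E
```

```text
[ 448   23   41   43 1401] ((0.05932029336690903, 0.0007245056331157684), (0.04461574926972389, 0.04249807074666023), 11.269244194030762) [0.0905 0.0926 0.0939]
[ 427  118   41   38 1390] ((-0.061423227190971375, 0.004402093589305878), (0.04382281377911568, 0.04201124608516693), 13.441851615905762) [0.0911 0.0926 0.0938]
handle 97 [0.1434 0.1616 0.1635]
```

View pics/wend.png

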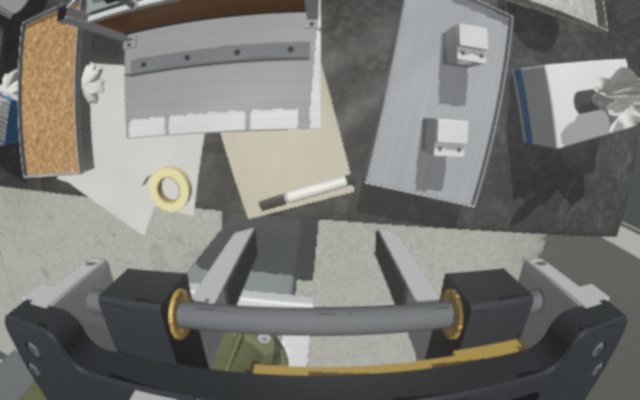

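Both holders stand upright in the steel tray (pixels 468,45 and 447,137), the plate and cork tray are empty, and the shutter is down. Handing in.

```bash
python3 -c "
from station import ctrl
print(ctrl.hand_in())"
```

```text
the job is handed in; nothing more can be done
None
```

I cured both holders (only two were present) from front and back, about 5.5 s or more with the shutter up each time, and stood them upright in the steel tray with the shutter fully down; the job is handed in at about 80 s, but the hand-in returned no verdict.

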